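Stow the tape rolls and gather the keys in the tray's corner

ROBOT

A 6-joint arm with a two-finger parallel gripper is mounted at the origin on the work surface. World frame = base frame: x ahead of the robot, y to its left, z up, the work surface at z = 0. Lengths are in m, angles in rad, forces in N, time in s.
With the tool pointing down it reaches from about 0.35 to 0.775 m from the base axis. Payload 7.3 kg.
Tool frame: the origin (TCP) lies on the centre line of the jaws, within the pads' length; the fingertips stand 14 mm ahead of it and the grasp point (between the pads) lies 5 mm behind it; z points along the fingers, y is the direction in which the jaws open and shut (so a half turn about z gives the same grasp; the last joint's range is limited). The gripper opens to 92 mm and grips with 3 to 60 N. Pads are 19 mm wide; open, the fingers measure 130 mm over their backs; the gripper's body (75 mm by 190 mm) begins 47 mm behind the grasp point.
Start: joints at [-1.478, 0.342, 1.524, -0, 1.275, -0.146], TCP at [0.124, -0.51, 0.241] pointing down, gripper open.
Joint ranges: [-2.53, 2.53], [-0.77, 2.02], [0.04, 2.7], [-1, 4.14], [0.28, 2.66], [-3.11, 3.11]. Speed limits (rad/s): [2.57, 2.57, 3.14, 3.14, 3.14, 3.14].

INTERFACE

Orientations are given as a unit quaternion [w, x, y, z].
In Python, from plant import ctrl, snapshot, workorder gives the robot as it stands.
- The arm moves only by the tool drive_tool, never from a script. Its argument "commands" is a list of rows, each an object of numbers: "dx", "dy", "dz": the shift along the tool's x, y, z in cm; "rx", "ry", "rz": the turn, a rotation vector about the tool's x, y, z in degrees. In form: [{"dx": .., "dy": .., "dz": .., "rx": .., "ry": .., "rz": ..}, ...]. A call has 1 to 20 rows; each row is the pose to reach, as a shift and turn from the pose commanded when the call began, along the tool's axes at that moment; what a row does not reach only later rows make up. A row lasts 1/12 s, in which the tool goes at most 41.7 mm and 7.16 degrees, less where a joint would pass 70% of its speed; a pose out of reach is approached as far as the arm can. A call with a gripper value outside its range is refused whole. "fingers" is the opening, from 0 (shut) to 1 (fully open), set as the call begins (left out, the last holds). The fingers move at their own pace and stop on an object; "grip_force" is the grip in N (left out, the last holds). Time passes only in rows, so rows that repeat a pose let the fingers close. It gives the time, the measured TCP pose, the force and the opening at its end, in the units of the state.
- ctrl.state(): the state, without advancing time (a new reading comes with each control period).
- snapshot(name): name is "scene" or "side" or "wrist"; returns a dict with "pixels" (480x640x3 uint8, red, green, blue), "range_z" (480x640 float32, m along the optical axis (not along the pixel's ray), 0 where there is no reading), "intrinsics" (3x3 intrinsics, pixels), "T" (4x4, takes a point from camera to world coordinates). Camera axes: x right, y up, looking along -z (the intrinsics and any distortion apply to the point x, -y, -z); pixel columns grow to the right and rows downward; lengths in m; the calibration is good to about 2 mm. A picture is of the moment at which its call begins.
- workorder.hand_in(): hands the job in, once; it reports no verdict.
The state is a dict: "time": time; "q": joint angles; "dq": joint speeds; "joint_efforts": joint torques, N m; "tcp_pos": TCP position; "tool_rot": TCP orientation; "ft_force": force on the tool from outside, world axes, zero at the start; "moment": the same for the moment, N m; "grip_width": opening from 0.0 (shut) to 1.0 (fully open).
Only numpy, scipy, OpenCV 4.12 (cv2) and the standard library are available. Lean on these libraries where they do the work, as an engineer would, in place of code of your own. Each camera call takes 0.05 s, during which the arm holds its last target.

TASK

Thread the two tape rolls from the console onto the upright post in the key tray, the larger roll first and the smaller one on top, each fully home. Then pick the tray up by its post and tilt it by about 30 degrees towards its corner with the raised walls, so that all three loose keys slide into that corner, and finish while still holding it there, tilted, still and clear of the console, with the rolls still home. Do not disturb the pen cup or the blue glass ornament.

Things in the scene. Friction and masses are not known exactly. Their poses are not given: they have to be found in the camera images.
- tray: dark wooden open key tray, loose, 0.5 kg, 230 mm (its x) by 160 mm (its y); walls 6 mm thick and 34 mm high, floor 6 mm thick. Origin: centre of its underside; z up. A steel post at its centre (see post_tip) takes the rolls and is also the handle. One corner, at -x, -y, has raised walls (see corner)
- corner (a point): outer bottom point of the tray's raised corner, at tray x -115, y -80, z 0 mm; axes as the tray's. The walls there are 62 mm high for 55 mm along each side; the other corners are low. Seen from the robot it is the near right corner, the tray being turned up to 0.6 rad either way
- post_tip (a point): top of the post, on its axis, 95 mm above the tray's underside; axes as the tray's. From below: round stem 14 mm across, then a disc 40 mm across with its top at 28 mm, on which the rolls come to rest; above it a square post, 14 by 14 mm, sides along the tray's x and y, to 90 mm, then a tapered tip. With both rolls home, 58 to 95 mm stands free to grip
- roll_large: the larger roll of brown paper tape, a rigid ring: outer diameter 56 mm, bore 26 mm, 16 mm high, 60 g. Origin: centre of its underside, on the axis; z along the axis. Lies flat on the console (top at z = 0) beside the tray, on either side. Fully home its origin is 28 mm above the tray's underside
- roll_small: the smaller roll of brown paper tape, a rigid ring: outer diameter 42 mm, bore 26 mm, 14 mm high, 30 g. Origin and axes as the larger roll's. Lies flat on the console on the other side of the tray. Home on top of the larger roll its origin is 44 mm above the tray's underside
- key1: a loose, small flat steel key, 30 mm long and 5 mm thick: round head 18 mm across at its -x end, 7 mm wide blade to +x; 12 g. Origin: on its underside, midway along. Slides easily on the tray (friction about 0.2). Starts flat on the tray floor, away from the raised corner
- key2: a loose, small flat steel key, 30 mm long and 5 mm thick: round head 18 mm across at its -x end, 7 mm wide blade to +x; 12 g. Origin: on its underside, midway along. Slides easily on the tray (friction about 0.2). Starts flat on the tray floor, away from the raised corner
- key3: a loose, small flat steel key, 30 mm long and 5 mm thick: round head 18 mm across at its -x end, 7 mm wide blade to +x; 12 g. Origin: on its underside, midway along. Slides easily on the tray (friction about 0.2). Starts flat on the tray floor, away from the raised corner
- pen_cup: brushed aluminium pen cup, 72 mm across, 100 mm high, with pens up to 160 mm; loose; origin at the centre of its underside; leave alone
- nazar: blue glass nazar disc lying flat, 84 mm across, 11 mm thick; loose; origin at the centre of its underside; leave alone

How it is judged:
On the way, in this order (a step that is already met when the one before it is completed fails the run):
1. the larger roll is fully home on the post, before the smaller one (x of roll_large in the frame of tray between -0.007 and 0.007 m and y of roll_large in the frame of tray between -0.007 and 0.007 m and z of roll_large in the frame of tray between 0.024 and 0.032 m and angle between the z axis of roll_large and the z axis of tray, either way round below 0.15 rad and horizontal distance between roll_small and tray above 0.03 m), for 0.2 s.
2. the smaller roll is home on top of the larger (x of roll_large in the frame of tray between -0.007 and 0.007 m and y of roll_large in the frame of tray between -0.007 and 0.007 m and z of roll_large in the frame of tray between 0.024 and 0.032 m and angle between the z axis of each of roll_large, roll_small and the z axis of tray, either way round below 0.15 rad and x of roll_small in the frame of tray between -0.007 and 0.007 m and y of roll_small in the frame of tray between -0.007 and 0.007 m and z of roll_small in the frame of tray between 0.04 and 0.048 m), for 0.2 s.
3. the tray is held tilted clear of the console with the three keys in the raised corner (height (world z) of corner above 0.01 m and angle between tray's own z axis and vertical between 0.35 and 0.87 rad and contact force between the fingers and tray above 2 N and contact force between tray and pen_cup below 0.1 N and contact force between tray and nazar below 0.1 N and distance between each of key1, key2, key3 and corner below 0.1 m and x of each of key1, key2, key3 in the frame of tray above -0.115 m and y of each of key1, key2, key3 in the frame of tray above -0.08 m and z of key1 in the frame of tray between 0 and 0.04 m and z of key2 in the frame of tray between 0 and 0.04 m and z of key3 in the frame of tray between 0 and 0.04 m), for 0.2 s.
At the end, for the whole second after the job is handed in: Tray gripped, tilted 20-50 deg, its raised corner 10 mm or more above the console, resting on nothing; all key origins inside it within 100 mm of that corner; tray and keys slower than 0.03 m/s; both rolls home, large below small, within 7 mm sideways, 4 mm in height, 0.15 rad (all of step 2 and all of step 3 and linear speed of each of tray, key1, key2, key3 below 0.03 m/s); the arm keeps its last pose, push and grip.
It fails at once if the pen cup is moved by more than 30 mm or tipped (distance of pen_cup from where it was at the start of the episode above 0.03 m or angle between pen_cup's own z axis and vertical above 0.3 rad).
It fails at once if the glass ornament is moved by more than 30 mm or tipped (distance of nazar from where it was at the start of the episode above 0.03 m or angle between nazar's own z axis and vertical above 0.3 rad).
It fails at once if a key has left the tray (distance between any of key1, key2, key3 and tray above 0.16 m).
It also fails if it takes over 69 s, if anything falls off the work surface, if the arm or the gripper's body presses on something with over 40 N, if the wrist force passes 120 N, or if a joint passes its speed limit or range.

## Working session

There is one attempt and no reset: what is moved stays moved. The work goes in short steps, Python scripts to look and compute and a tool call to move; the robot and the scene stay as the last step left them, time stands still between calls to the robot, and variables do not carry over. Pictures are saved under pics/ and viewed, and the job is handed in when it is done.

Besides the shell and the picture viewer there is one more tool, called after "Request:" in YAML: its name, and indented under it one key for each argument. drive_tool: Moves the arm, as the interface text tells. Its arguments: {"type":"object","properties":{"commands":{"type":"array","items":{"type":"object","properties":{"dx":{"type":"number"},"dy":{"type":"number"},"dz":{"type":"number"},"rx":{"type":"number"},"ry":{"type":"number"},"rz":{"type":"number"}}}},"fingers":{"type":"number"},"grip_force":{"type":"number"}},"required":["commands"]}

```bash
ls; mkdir -p pics; python3 - <<'E'
from plant import ctrl, snapshot, workorder
import cv2,numpy as np,pickle
d={}
for n in ["scene","side","wrist"]:
    s=snapshot(n); d[n]=s; cv2.imwrite(f"pics/{n}0.png",s["pixels"][:,:,::-1]); print(n,s["T"].round(3).tolist(),s["intrinsics"].tolist())
pickle.dump(d,open("d0.pkl","wb"))
print(ctrl.state())
E
```

```text
pics
scene [[-0.713, -0.546, 0.439, 0.96], [0.701, -0.565, 0.435, 0.409], [0.011, 0.618, 0.786, 0.821], [0.0, 0.0, 0.0, 1.0]] [[553.202053770579, 0.0, 317.7066251068623], [0.0, 553.202053770579, 247.25427456866592], [0.0, 0.0, 1.0]]
side [[0.986, 0.115, -0.123, 0.412], [-0.168, 0.743, -0.648, -0.704], [0.017, 0.659, 0.752, 0.873], [0.0, 0.0, 0.0, 1.0]] [[585.1342741952137, 0.0, 318.50790420896107], [0.0, 585.1342741952137, 240.4588671812189], [0.0, 0.0, 1.0]]
wrist [[0.237, 0.939, 0.251, 0.19], [-0.972, 0.229, 0.059, -0.494], [-0.002, -0.258, 0.966, 0.383], [0.0, 0.0, 0.0, 1.0]] [[345.73152300423726, 0.0, 322.13855228129086], [0.0, 345.73152300423726, 240.73739190633538], [0.0, 0.0, 1.0]]
{'time': 0.15, 'q': array([-1.47799534e+00,  3.42528559e-01,  1.52477206e+00, -1.26441871e-05,
        1.27539284e+00, -1.45964432e-01]), 'dq': array([-0.00031079, -0.00183108, -0.00254823, -0.00098313, -0.00018504,
       -0.0002213 ]), 'joint_efforts': array([ 1.52339409e-03, -4.31470907e+01, -2.44352621e+01,  7.18271895e-02,
        5.37214614e-02, -8.10291567e-05]), 'tcp_pos': array([ 0.12417443, -0.50981866,  0.24023123]), 'tool_rot': array([-5.50368711e-04,  9.92881974e-01,  1.19101147e-01,  8.58382081e-06]), 'ft_force': array([ 0.62020204, -0.26641544,  0.18729911]), 'moment': array([-0.00848097,  0.0306507 , -0.05935082]), 'grip_width': 1.0035228158938403}
```

View pics/scene0.png

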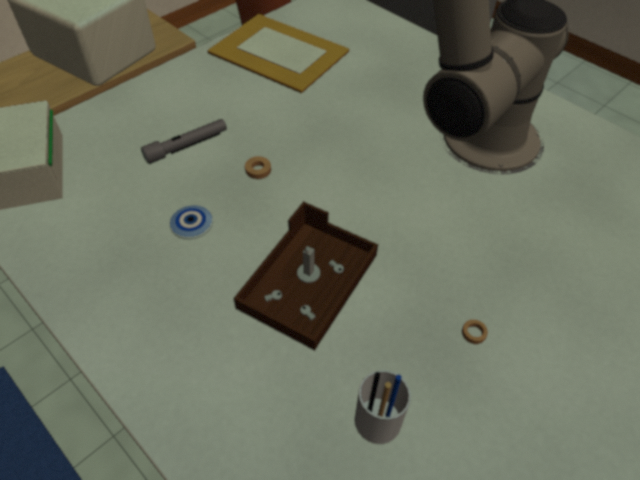

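View pics/side0.png

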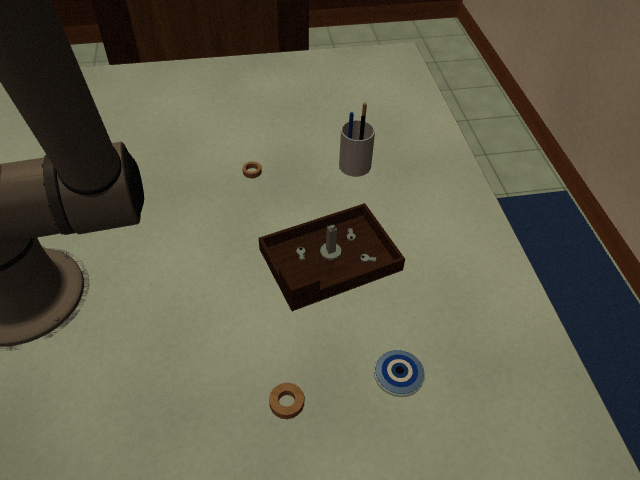

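View pics/wrist0.png

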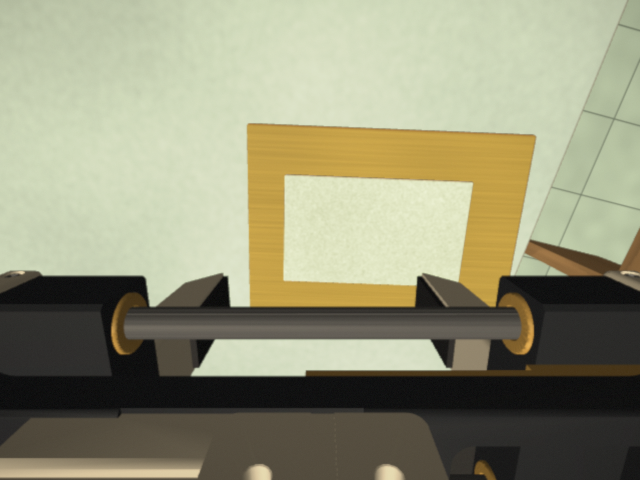

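```bash
cat > h.py <<'E'
import numpy as np,cv2
def pts(s):
    K=s["intrinsics"];T=s["T"];z=s["range_z"].astype(float)
    v,u=np.mgrid[0:480,0:640]
    p=np.stack([(u-K[0,2])/K[0,0]*z,-(v-K[1,2])/K[1,1]*z,-z,np.ones_like(z)],-1)@T.T
    p=p[...,:3]; p[z==0]=np.nan; return p
def plane(s,u,v,h):
    K=s["intrinsics"];T=s["T"]
    r=T[:3,:3]@np.array([(u-K[0,2])/K[0,0],-(v-K[1,2])/K[1,1],-1]); o=T[:3,3]
    return o+r*(h-o[2])/r[2]
def proj(s,P):
    K=s["intrinsics"];T=s["T"]
    c=np.linalg.inv(T)@np.append(P,1); return K[0,0]*c[0]/-c[2]+K[0,2], K[1,1]*-c[1]/-c[2]+K[1,2]
E
python3 - <<'E'
import pickle,cv2,numpy as np
from h import *
d=pickle.load(open("d0.pkl","rb"))
seeds={"scene":{"L":(258,167),"S":(475,331)},"side":{"L":(287,400),"S":(252,170)}}
for n in seeds:
    s=d[n];P=pts(s)
    hsv=cv2.cvtColor(s["pixels"],cv2.COLOR_RGB2HSV)
    for k,(u,v) in seeds[n].items():
        m=np.zeros((480,640),bool); sub=np.s_[v-25:v+26,u-30:u+31]
        m[sub]=(hsv[sub][...,1]>90)&(hsv[sub][...,0]<25)
        h={"L":.016,"S":.014}[k]
        ys,xs=np.nonzero(m)
        # outer contour via mask; project on top plane
        Q=np.array([plane(s,x,y,h)[:2] for x,y in zip(xs,ys)])
        c,r=cv2.minEnclosingCircle((Q*1000).astype(np.float32))
        hole=np.nan
        cs,hh=cv2.findContours(m.astype(np.uint8),cv2.RETR_CCOMP,cv2.CHAIN_APPROX_NONE)
        holes=[cv2.fitEllipse(c_)[0] for c_,q in zip(cs,hh[0]) if q[3]>=0 and len(c_)>8]
        print(n,k,m.sum(),c,r,"mean",Q.mean(0).round(4),"hole",[plane(s,*q,h).round(4) for q in holes],"depthz",np.nanmedian(P[m][:,2]),np.nanpercentile(P[m][:,2],95))
    p=P.reshape(-1,3)
    q=p[(abs(p[:,0]-.52)<.25)&(abs(p[:,1])<.25)&(p[:,2]<.12)]
    print('table z',np.nanmedian(q[:,2]))
    a,b=((300,255)if n=="scene" else (331,235))
    W=P[b-20:b+30,a-25:a+25].reshape(-1,3); hi=W[(W[:,2]>.045)]
    print("post",len(hi),hi.mean(0),hi.max(0), hi.min(0))
    big=cv2.resize(s["pixels"][180:360,220:400] if n=="scene" else s["pixels"][190:320,240:420],None,fx=4 if n=="side" else 3.3,fy=4 if n=="side" else 3.3,interpolation=cv2.INTER_CUBIC)
    cv2.imwrite(f"pics/crop_{n}.png",big[:,:,::-1])
E
```

```text
scene L 406 (451.4795227050781, -275.7217102050781) 32.363338470458984 mean [ 0.4505 -0.275 ] hole [array([ 0.4506, -0.275 ,  0.016 ])] depthz 0.013495481997876924 0.016512883448987846
scene S 311 (444.5546569824219, 271.9747314453125) 22.272480010986328 mean [0.4452 0.2707] hole [array([0.4452, 0.2706, 0.014 ])] depthz 0.012421875796924886 0.015117764574897974
table z -0.0006814034908214639
post 223 [0.56965483 0.00072224 0.07272295] [0.5770433  0.00681141 0.09553834] [ 0.55848418 -0.01017363  0.04562162]
side L 894 (446.0638427734375, -286.94744873046875) 30.465831756591797 mean [ 0.4464 -0.2875] hole [array([ 0.4467, -0.2872,  0.016 ])] depthz 0.016363314124439143 0.01927515172334334
side S 239 (441.97100830078125, 260.78497314453125) 27.588621139526367 mean [0.443  0.2606] hole [array([0.4429, 0.2607, 0.014 ])] depthz 0.01213868672494639 0.016658561620787025
table z 0.0013343727210718415
post 211 [ 0.56764486 -0.00826787  0.07296794] [0.57686533 0.0048373  0.09701619] [ 0.56000816 -0.01591848  0.04513771]
```

```bash
ls pics
```

```text
crop_scene.png
crop_side.png
scene0.png
side0.png
wrist0.png
```

View pics/crop_scene.png

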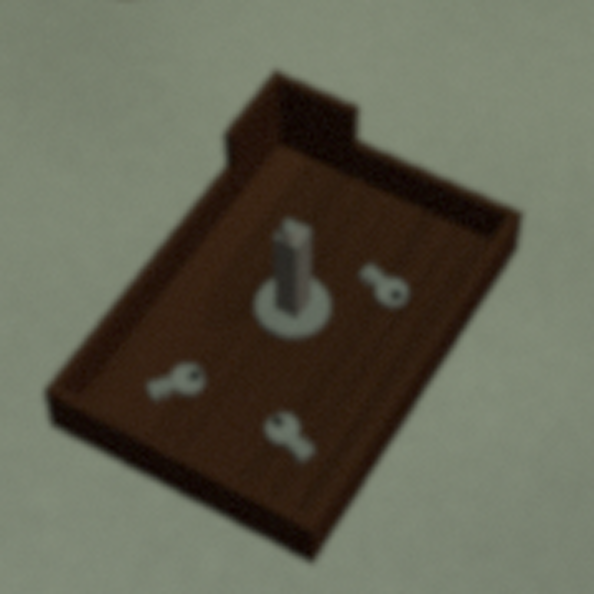

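View pics/crop_side.png

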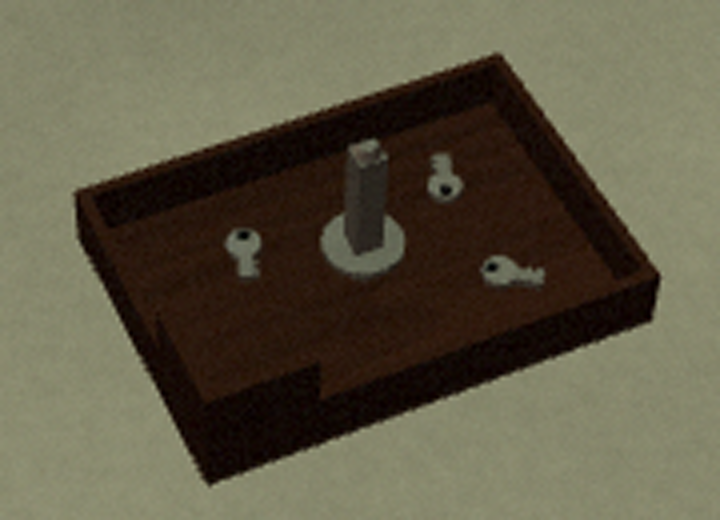

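```bash
python3 - <<'E'
import pickle
from h import *
d=pickle.load(open("d0.pkl","rb"))
for n,L in {"scene":{"+-":(235.2,299.1,.034),"-+":(377.6,244.5,.034),"--":(303.9,201.2,.062)},"side":{"-+":(259.25,238,.034),"++":(365,203.5,.034),"+-":(405,258,.034),"--":(291.75,290.5,.062),"--b":(292.5,311.25,0)}}.items():
    s=d[n];R={}
    for k,(u,v,h) in L.items(): R[k]=plane(s,u,v,h); print(n,k,R[k].round(4))
    a=R["+-"]-R["--"];print("yaw",np.arctan2(a[1],a[0]),np.hypot(*a[:2]));b=R["-+"]-R["--"];print(np.arctan2(-b[0],b[1]),np.hypot(*b[:2]))
    print("ctr",((R["+-"]+R["-+"])/2).round(4))
    P=pts(s); q=P[(P[...,2]>.09)&(P[...,2]<.105)&(abs(P[...,0]-.57)<.025)&(abs(P[...,1])<.03)]; print("posttop",np.median(q,0),len(q))
s=d["scene"]; print("cup rim",plane(s,382,393,.1)); 
print("cup side",plane(d["side"],357,130,.1),"nazar",plane(s,190,221,.011),plane(d["side"],399,370,.011))
E
```

```text
scene +- [ 0.6973 -0.0434  0.034 ]
scene -+ [0.4368 0.0451 0.034 ]
scene -- [ 0.4772 -0.1065  0.062 ]
yaw 0.2792764307829762 0.2290552118757321
0.26028126865597323 0.15697106794471
ctr [0.567  0.0009 0.034 ]
posttop [0.57015083 0.0010599  0.09210934] 22
side -+ [0.4388 0.0416 0.034 ]
side ++ [0.6592 0.1018 0.034 ]
side +- [ 0.7017 -0.0493  0.034 ]
side -- [ 0.4806 -0.1113  0.062 ]
side --b [ 0.4808 -0.1118  0.    ]
yaw 0.27353216494880545 0.22965725141123983
0.2668459558659325 0.15851823922265224
ctr [ 0.5702 -0.0039  0.034 ]
posttop [ 0.56841228 -0.00676744  0.09241294] 35
cup rim [0.67170767 0.25385428 0.1       ]
cup side [0.67089319 0.25431245 0.1       ] nazar [ 0.63885546 -0.25593536  0.011     ] [ 0.63676073 -0.26161361  0.011     ]
```

Request:
drive_tool:
  commands:
    - {"dx":30,"dy":-12,"dz":0}
    - {"dx":30,"dy":-14.5,"dz":0}
    - {"dx":30,"dy":-14.5,"dz":0}
    - {"dx":30,"dy":-14.5,"dz":0}
    - {"dx":30,"dy":-14.5,"dz":0}
    - {"dx":30,"dy":-14.5,"dz":0}
    - {"dx":30,"dy":-14.5,"dz":0}
    - {"dx":30,"dy":-14.5,"dz":0}
    - {"dx":30,"dy":-14.5,"dz":0}
    - {"dx":30,"dy":-14.5,"dz":0}

```text
invalid input at $.commands[0]: expected keys dx, dy, dz, rx, ry, rz
```

Request:
drive_tool:
  commands:
    - {"dx":4,"dy":-2,"dz":0,"rx":0,"ry":0,"rz":0}
    - {"dx":8,"dy":-4,"dz":0,"rx":0,"ry":0,"rz":0}
    - {"dx":12,"dy":-6,"dz":0,"rx":0,"ry":0,"rz":0}
    - {"dx":15,"dy":-8,"dz":0,"rx":0,"ry":0,"rz":0}
    - {"dx":18,"dy":-10,"dz":0,"rx":0,"ry":0,"rz":0}
    - {"dx":21,"dy":-12,"dz":0,"rx":0,"ry":0,"rz":0}
    - {"dx":24,"dy":-13,"dz":0,"rx":0,"ry":0,"rz":0}
    - {"dx":27,"dy":-14.5,"dz":0,"rx":0,"ry":0,"rz":0}
    - {"dx":29,"dy":-14.5,"dz":0,"rx":0,"ry":0,"rz":0}
    - {"dx":29,"dy":-14.5,"dz":0,"rx":0,"ry":0,"rz":0}
    - {"dx":29,"dy":-14.5,"dz":0,"rx":0,"ry":0,"rz":0}

```text
time: 1.07
tcp_pos: [0.3721, -0.3001, 0.2404]
tool_rot: [-0.0, 0.993, 0.12, -0.0]
ft_force: [-0.3, -0.5, -0.6]
grip_width: 1.002
```

```bash
python3 - <<'E'
from plant import ctrl, snapshot
import cv2,pickle
d={n:snapshot(n) for n in ["scene","side","wrist"]}
for n in d: cv2.imwrite(f"pics/{n}1.png",d[n]["pixels"][:,:,::-1])
pickle.dump(d,open("d1.pkl","wb"))
s=ctrl.state();print(s["time"],s["tcp_pos"],s["tool_rot"],s["q"]); print(d["wrist"]["T"].round(4))
E
```

```text
1.2167 [ 0.37084383 -0.301032    0.24053319] [-1.28061206e-04  9.92938539e-01  1.18629434e-01 -3.14268124e-04] [-8.42267308e-01  2.55899206e-01  1.64781832e+00 -3.90013505e-04
  1.23844501e+00  4.90837448e-01]
[[ 2.364e-01  9.385e-01  2.515e-01  4.372e-01]
 [-9.717e-01  2.286e-01  6.030e-02 -2.844e-01]
 [-9.000e-04 -2.586e-01  9.660e-01  3.831e-01]
 [ 0.000e+00  0.000e+00  0.000e+00  1.000e+00]]
```

View pics/wrist1.png

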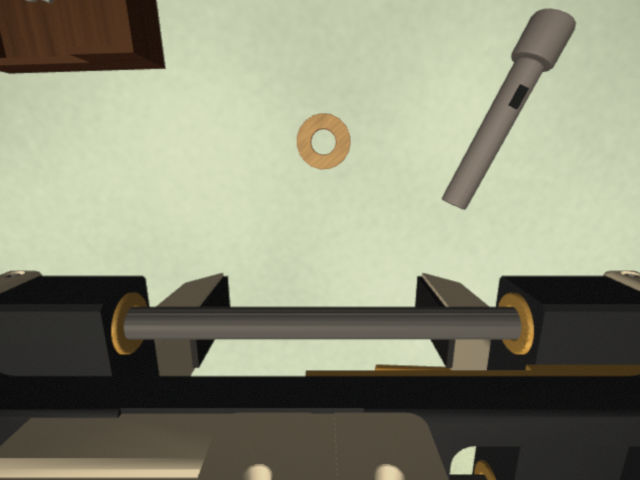

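View pics/side1.png

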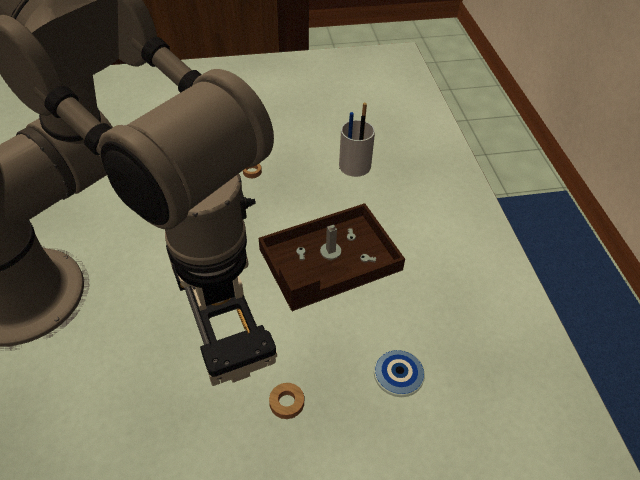

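```bash
cat >> h.py <<'E'
def ring(s,u,v,h,w=45):
    hsv=cv2.cvtColor(s["pixels"],cv2.COLOR_RGB2HSV)
    m=np.zeros((480,640),np.uint8); sub=np.s_[max(v-w,0):v+w,u-w:u+w]
    m[sub]=((hsv[sub][...,1]>85)&(hsv[sub][...,0]<25))
    cs,hh=cv2.findContours(m,cv2.RETR_CCOMP,cv2.CHAIN_APPROX_NONE)
    o=[]
    for c,q in zip(cs,hh[0]):
        if len(c)>25: e=cv2.fitEllipse(c)[0]; o.append((q[3]>=0,np.round(e,1),plane(s,*e,h).round(4)))
    return o
E
python3 - <<'E'
import pickle
from h import *
from scipy.spatial.transform import Rotation as R
d=pickle.load(open("d1.pkl","rb"))
print(ring(d["wrist"],323,141,.016))
P=pts(d["wrist"]);print(np.nanmedian(P[100:180,200:280].reshape(-1,3),0), np.nanmedian(P[125:130,315:330].reshape(-1,3),0))
T=np.eye(4);T[:3,:3]=R.from_quat([9.92938539e-01,1.18629434e-01,-3.1e-4,-1.28e-4]).as_matrix();T[:3,3]=[ 0.37084383,-0.301032,0.24053319]
print(np.linalg.inv(T)@d["wrist"]["T"])
tcp=T[:3,3]
for n in d: print(n,"tcp",proj(d[n],tcp),"tip",proj(d[n],tcp-[0,0,.014]))
for y in(-.046,.046): print("wrist tips",proj(d["wrist"],(T@[0,y,.014,1])[:3]))
for n in("scene","side"):
    for y in(-.046,.046): print(n,[proj(d[n],(T@[x,y,.014,1])[:3]) for x in (-.0095,.0095)])
    # base center
E
```

```text
[(np.False_, array([323. , 140.9]), array([ 0.4443, -0.2833,  0.016 ])), (np.True_, array([323. , 141.5]), array([ 0.4437, -0.2834,  0.016 ]))]
[ 0.42503834 -0.19639458 -0.00130671] [ 0.45727337 -0.27908592  0.01414296]
[[ 8.42175004e-04  9.66129898e-01  2.58054861e-01  6.82760544e-02]
 [ 9.99999506e-01 -9.49712609e-04  2.92074165e-04 -5.44128271e-04]
 [ 5.27259538e-04  2.58054487e-01 -9.66130221e-01 -1.42625162e-01]
 [ 0.00000000e+00  0.00000000e+00  0.00000000e+00  1.00000000e+00]]
scene tcp (np.float64(272.149190732049), np.float64(50.4262604931871)) tip (np.float64(272.551966643044), np.float64(57.1423256695704))
side tcp (np.float64(223.27444950164067), np.float64(337.73108048613165)) tip (np.float64(224.43248309560212), np.float64(343.62522609942226))
wrist tcp (np.float64(323.38839188741196), np.float64(305.60431922334675)) tip (np.float64(323.31285093849664), np.float64(293.00185635454835))
wrist tips (np.float64(229.17251649754746), np.float64(292.9238356497975))
wrist tips (np.float64(417.44932082636745), np.float64(293.1109598782259))
scene [(np.float64(295.90868511634), np.float64(62.38231778486906)), (np.float64(290.22780333482353), np.float64(67.43038933990121))]
scene [(np.float64(255.5455966369834), np.float64(47.23610761504335)), (np.float64(249.6362295005259), np.float64(51.99658262532495))]
side [(np.float64(206.97867363359015), np.float64(317.93162286980737)), (np.float64(220.94738186581526), np.float64(313.29255491794424))]
side [(np.float64(228.19797069981553), np.float64(376.5290973715868)), (np.float64(243.0884870667872), np.float64(371.10927159327713))]
```

```bash
python3 -c "
import cv2
a=cv2.imread('pics/side1.png')[320:420,180:300];cv2.imwrite('pics/c1.png',cv2.resize(a,None,fx=6,fy=6,interpolation=2))
a=cv2.imread('pics/scene1.png');cv2.imwrite('pics/c2.png',a)"
```

```text
(no output)
```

View pics/c1.png

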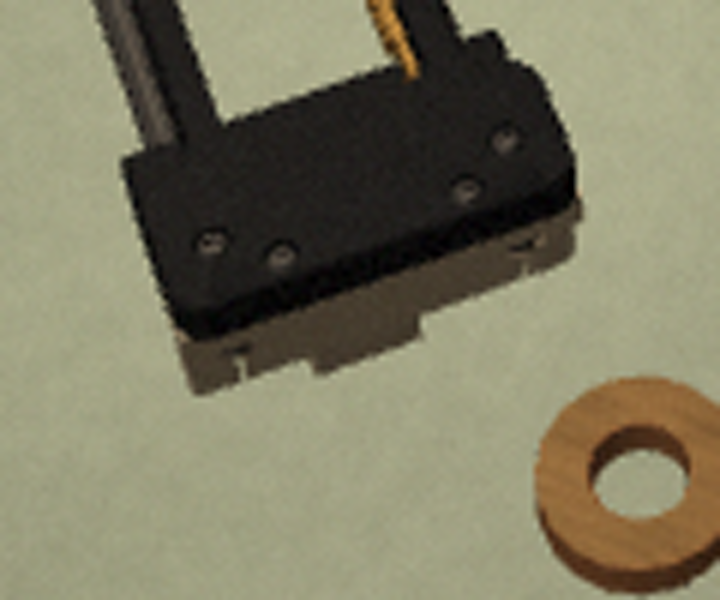

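View pics/c2.png

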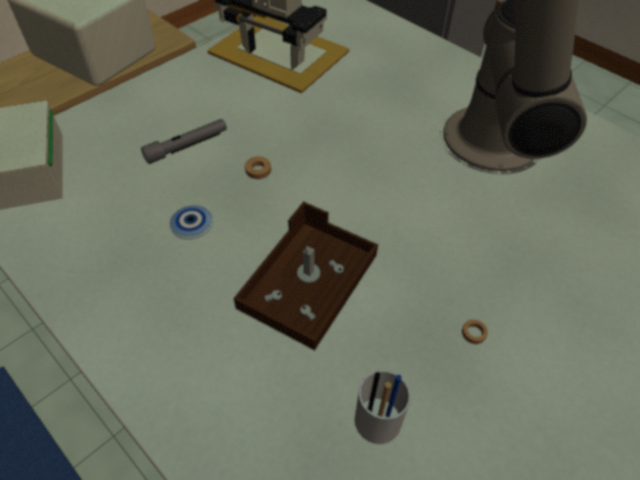

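Request:
drive_tool:
  commands:
    - {"dx":2,"dy":0,"dz":3,"rx":0,"ry":0,"rz":0}
    - {"dx":3.5,"dy":0,"dz":6,"rx":0,"ry":0,"rz":0}
    - {"dx":4.5,"dy":0,"dz":9,"rx":0,"ry":0,"rz":0}
    - {"dx":5,"dy":0,"dz":12,"rx":0,"ry":0,"rz":0}
    - {"dx":5,"dy":0,"dz":14,"rx":0,"ry":0,"rz":0}
    - {"dx":5,"dy":0,"dz":14,"rx":0,"ry":0,"rz":0}
    - {"dx":5,"dy":0,"dz":14,"rx":0,"ry":0,"rz":0}

```text
time: 1.8
tcp_pos: [0.4192, -0.2892, 0.1003]
tool_rot: [-0.001, 0.993, 0.118, -0.001]
ft_force: [0.2, 0.3, -0.2]
grip_width: 0.998
```

```bash
cat > snap.py <<'E'
import sys,pickle,cv2
from plant import ctrl, snapshot
tag=sys.argv[1]; d={n:snapshot(n) for n in sys.argv[2:]}
for n in d: cv2.imwrite(f"pics/{n}{tag}.png",d[n]["pixels"][:,:,::-1])
s=ctrl.state(); d["st"]=s
pickle.dump(d,open(f"d{tag}.pkl","wb"))
print(round(s["time"],2),s["tcp_pos"].round(4),s["tool_rot"].round(4),s["q"].round(3),s["ft_force"].round(2),s["grip_width"])
E
python3 snap.py 2 wrist; python3 - <<'E'
import pickle
from h import *
d=pickle.load(open("d2.pkl","rb"));print(ring(d["wrist"],323,180,.016,100))
E
```

```text
1.85 [ 0.42   -0.2898  0.1015] [3.000e-04 9.930e-01 1.185e-01 2.000e-04] [-0.754  0.474  1.75  -0.     0.917  0.579] [ 0.17 -0.76 -0.16] 1.0024073196791878
[(np.False_, array([323.4, 212.4]), array([ 0.4454, -0.2831,  0.016 ])), (np.True_, array([323.2, 211.8]), array([ 0.4458, -0.2829,  0.016 ]))]
```

View pics/wrist2.png

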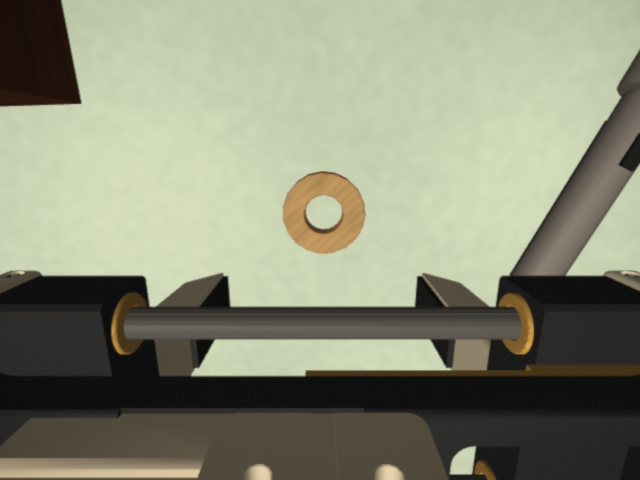

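Request:
drive_tool:
  commands:
    - {"dx":1.5,"dy":0,"dz":2,"rx":0,"ry":0,"rz":0}
    - {"dx":2.6,"dy":0,"dz":4.5,"rx":0,"ry":0,"rz":0}
    - {"dx":2.65,"dy":0,"dz":6.5,"rx":0,"ry":0,"rz":0}
    - {"dx":2.65,"dy":0,"dz":8,"rx":0,"ry":0,"rz":0}
    - {"dx":2.65,"dy":0,"dz":8,"rx":0,"ry":0,"rz":0}
    - {"dx":2.65,"dy":0,"dz":8,"rx":0,"ry":0,"rz":0}

```text
time: 2.35
tcp_pos: [0.4463, -0.2834, 0.022]
tool_rot: [0.001, 0.993, 0.119, 0.0]
ft_force: [0.4, -0.0, 0.1]
grip_width: 0.998
```

Request:
drive_tool:
  commands:
    - {"dx":0,"dy":0,"dz":0,"rx":0,"ry":0,"rz":0}
    - {"dx":0,"dy":0,"dz":0,"rx":0,"ry":0,"rz":0}
    - {"dx":0,"dy":0,"dz":0,"rx":0,"ry":0,"rz":0}
    - {"dx":0,"dy":0,"dz":0,"rx":0,"ry":0,"rz":0}
    - {"dx":0,"dy":0,"dz":0,"rx":0,"ry":0,"rz":0}
    - {"dx":0,"dy":0,"dz":0,"rx":0,"ry":0,"rz":0}
  fingers: 0.5
  grip_force: 25

```text
time: 2.85
tcp_pos: [0.4461, -0.2827, 0.021]
tool_rot: [0.0, 0.993, 0.119, 0.0]
ft_force: [-0.7, 0.9, 0.9]
grip_width: 0.615
```

Request:
drive_tool:
  commands:
    - {"dx":0,"dy":0,"dz":-2,"rx":0,"ry":0,"rz":0}
    - {"dx":0,"dy":0,"dz":-5,"rx":0,"ry":0,"rz":0}
    - {"dx":0,"dy":0,"dz":-8.5,"rx":0,"ry":0,"rz":0}
    - {"dx":1,"dy":-2,"dz":-12,"rx":0,"ry":0,"rz":0}
    - {"dx":2,"dy":-4.5,"dz":-14,"rx":0,"ry":0,"rz":0}
    - {"dx":3.5,"dy":-8,"dz":-15,"rx":0,"ry":0,"rz":0}
    - {"dx":5,"dy":-11.5,"dz":-15,"rx":0,"ry":0,"rz":0}
    - {"dx":6.5,"dy":-15,"dz":-15,"rx":0,"ry":0,"rz":0}
    - {"dx":8,"dy":-18.5,"dz":-15,"rx":0,"ry":0,"rz":0}
    - {"dx":9.5,"dy":-22,"dz":-15,"rx":0,"ry":0,"rz":0}
    - {"dx":10.5,"dy":-24.3,"dz":-15,"rx":0,"ry":0,"rz":0}
    - {"dx":10.5,"dy":-24.3,"dz":-15,"rx":0,"ry":0,"rz":0}
    - {"dx":10.5,"dy":-24.3,"dz":-15,"rx":0,"ry":0,"rz":0}
    - {"dx":10.5,"dy":-24.3,"dz":-15,"rx":0,"ry":0,"rz":0}
  fingers: 0.4

```text
time: 4.02
tcp_pos: [0.4904, -0.022, 0.1706]
tool_rot: [0.0, 0.993, 0.119, -0.0]
ft_force: [0.7, -0.3, -0.8]
grip_width: 0.599
```

```bash
python3 snap.py 3 wrist side
```

```text
4.12 [ 0.4904 -0.0227  0.1706] [ 1.000e-04  9.930e-01  1.184e-01 -1.000e-04] [-0.202  0.352  1.72  -0.     1.069  1.131] [ 0.1   0.17 -1.33] 0.6044587663361893
```

View pics/wrist3.png

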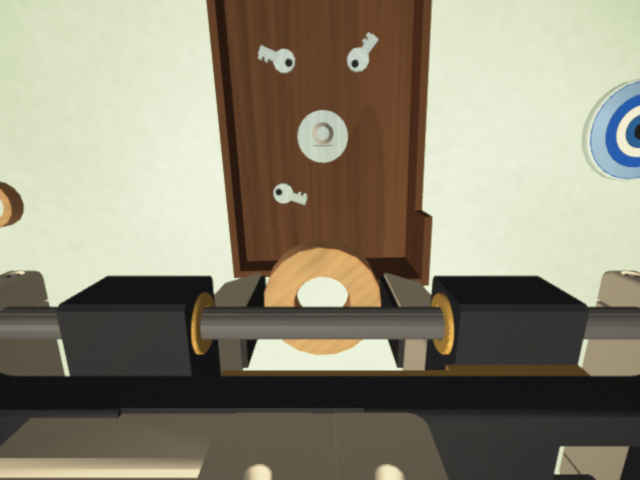

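```bash
python3 -c "
import cv2
a=cv2.imread('pics/wrist3.png')[80:190,260:390];cv2.imwrite('pics/c3.png',cv2.resize(a,None,fx=5,fy=5,interpolation=2))
a=cv2.imread('pics/wrist3.png')[230:380,200:440];cv2.imwrite('pics/c4.png',cv2.resize(a,None,fx=3,fy=3,interpolation=2))"
```

```text
(no output)
```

View pics/c3.png

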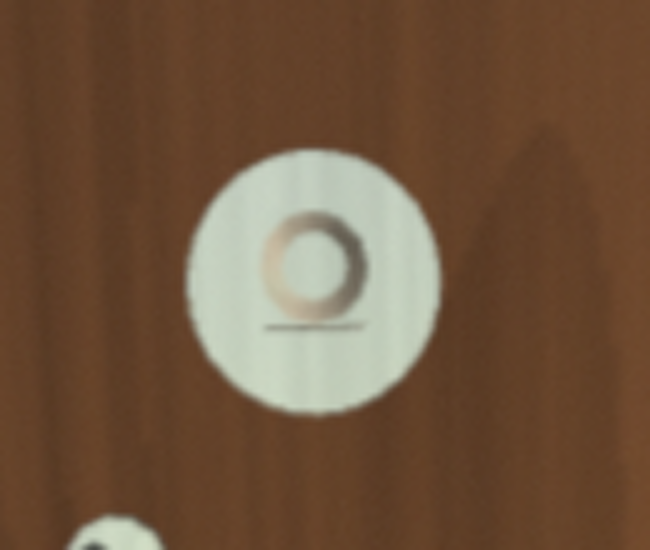

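View pics/c4.png

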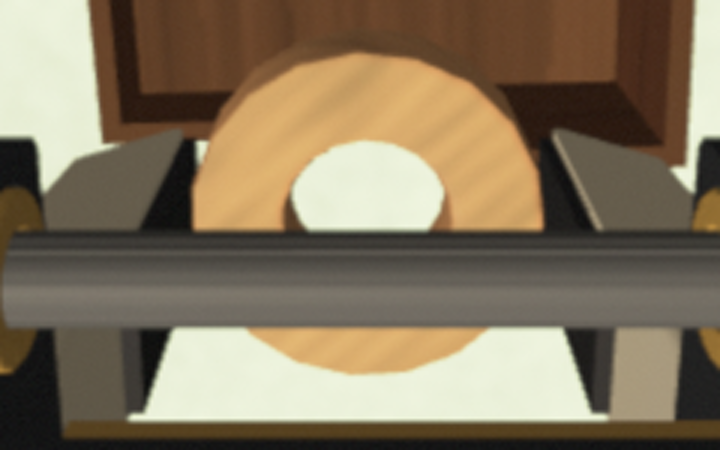

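```bash
python3 - <<'E'
import pickle
from h import *
d=pickle.load(open("d3.pkl","rb"));s=d["wrist"];tcp=d["st"]["tcp_pos"];q=d["st"]["tool_rot"]
a=2*np.arctan2(q[2],q[1]);X=np.array([np.cos(a),np.sin(a)]);Y=np.array([np.sin(a),-np.cos(a)])
print("yaw",a)
def rel(u,v,h,n=""):
    p=plane(s,u,v,h);r=p[:2]-tcp[:2];print(n,p.round(4),"tool xy mm",(r@X*1e3).round(1),(r@Y*1e3).round(1))
rel(322.6,133.2,.095,"tip");rel(322.8,136.4,.028,"disc")
rel(322.7,247.3,.1657,"ringfar");rel(322.7,354.3,.1657,"ringnear")
# tray walls: left wall outer top
rel(208,0,.034,"wl");rel(233,276,.034,"wl2"); rel(430,0,.034,"wr")
print(plane(s,233,276,.034),plane(s,208,0,.034))
v=plane(s,208,0,.034)-plane(s,233,276,.034);print(np.arctan2(v[1],v[0]))
v=plane(s,429.5,0,.034)-plane(s,424,208,.034);print(np.arctan2(v[1],v[0]))
E
```

```text
yaw 0.23731449514545425
tip [ 0.5651 -0.0037  0.095 ] tool xy mm 77.1 -1.0
disc [ 0.5654 -0.0038  0.028 ] tool xy mm 77.3 -0.7
ringfar [ 0.5153 -0.0158  0.1657] tool xy mm 25.8 -0.9
ringnear [ 0.4629 -0.0286  0.1657] tool xy mm -28.2 -0.8
wl [0.6355 0.0966 0.034 ] tool xy mm 169.1 -81.9
wl2 [0.4353 0.0438 0.034 ] tool xy mm -38.0 -77.7
wr [ 0.6726 -0.0554  0.034 ] tool xy mm 169.4 74.6
[0.43527794 0.04381387 0.034     ] [0.63551821 0.09661462 0.034     ]
0.2578184244422047
0.2891703172505764
```

Request:
drive_tool:
  commands:
    - {"dx":2.5,"dy":0,"dz":0,"rx":0,"ry":0,"rz":0}
    - {"dx":5.5,"dy":0,"dz":0,"rx":0,"ry":0,"rz":0}
    - {"dx":7.4,"dy":-0.05,"dz":1,"rx":0,"ry":0,"rz":0}
    - {"dx":7.8,"dy":-0.05,"dz":2.5,"rx":0,"ry":0,"rz":0}
    - {"dx":7.8,"dy":-0.05,"dz":4,"rx":0,"ry":0,"rz":0}
    - {"dx":7.8,"dy":-0.05,"dz":4.5,"rx":0,"ry":0,"rz":0}
    - {"dx":7.8,"dy":-0.05,"dz":5,"rx":0,"ry":0,"rz":0}

```text
time: 4.7
tcp_pos: [0.5657, -0.0037, 0.1198]
tool_rot: [-0.0, 0.993, 0.118, -0.001]
ft_force: [0.3, -0.1, 0.3]
grip_width: 0.608
```

```bash
python3 snap.py 4 wrist side scene;  python3 -c "
import cv2,numpy as np
a=cv2.imread('pics/wrist4.png')[230:380,200:440];a=cv2.resize(a,None,fx=3,fy=3,interpolation=2)
b=cv2.imread('pics/side4.png')[150:300,250:430]
b=cv2.resize(b,(720,600))[:,:]
cv2.imwrite('pics/c5.png',a);cv2.imwrite('pics/c6.png',b)"
```

```text
4.85 [ 0.5662 -0.0033  0.121 ] [1.000e-04 9.929e-01 1.186e-01 1.000e-04] [-0.141  0.535  1.57  -0.     1.036  1.192] [-0.16 -0.47  0.09] 0.6040375250921642
```

View pics/c5.png

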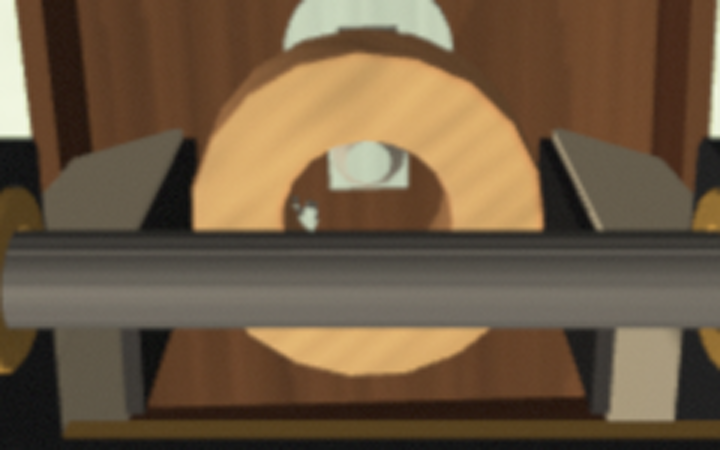

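View pics/c6.png

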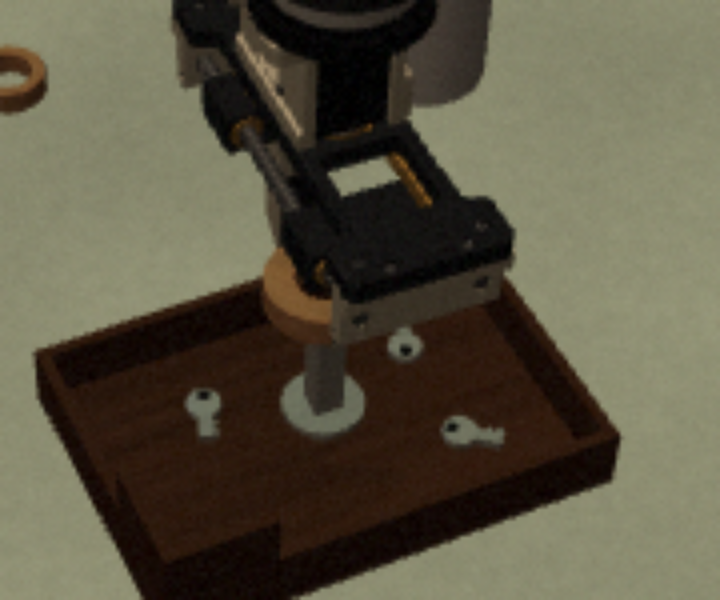

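```bash
python3 - <<'E'
import pickle
from h import *
d=pickle.load(open("d4.pkl","rb"));s=d["wrist"];tcp=d["st"]["tcp_pos"];q=d["st"]["tool_rot"]
a=2*np.arctan2(q[2],q[1]);X=np.array([np.cos(a),np.sin(a)]);Y=np.array([np.sin(a),-np.cos(a)])
for n,u,v,h in [("tip",322.3,284,.095),("sq near bottom edge z.09",322.3,230+188/3,.09),("far",322.7,247.3,tcp[2]-.005),("near",322.7,354.3,tcp[2]-.005)]:
    p=plane(s,u,v,h);r=p[:2]-tcp[:2];print(n,p.round(4),(r@X*1e3).round(1),(r@Y*1e3).round(1))
E
```

```text
tip [ 0.5657 -0.0034  0.095 ] -0.5 0.0
sq near bottom edge z.09 [ 0.5589 -0.0051  0.09  ] -7.6 0.0
far [0.5909 0.0025 0.116 ] 25.4 0.2
near [ 0.5389 -0.0101  0.116 ] -28.2 0.2
```

Request:
drive_tool:
  commands:
    - {"dx":0.1,"dy":0,"dz":1.5,"rx":0,"ry":0,"rz":0}
    - {"dx":0.1,"dy":0,"dz":3,"rx":0,"ry":0,"rz":0}
    - {"dx":0.1,"dy":0,"dz":4.5,"rx":0,"ry":0,"rz":0}
    - {"dx":0.1,"dy":0,"dz":6,"rx":0,"ry":0,"rz":0}
    - {"dx":0.1,"dy":0,"dz":6.8,"rx":0,"ry":0,"rz":0}
    - {"dx":0.1,"dy":0,"dz":6.8,"rx":0,"ry":0,"rz":0}
    - {"dx":0.1,"dy":0,"dz":6.8,"rx":0,"ry":0,"rz":0}

```text
time: 5.43
tcp_pos: [0.5675, -0.0026, 0.0533]
tool_rot: [0.0, 0.993, 0.119, 0.0]
ft_force: [0.2, -0.2, -0.4]
grip_width: 0.598
```

Request:
drive_tool:
  commands:
    - {"dx":0,"dy":0,"dz":0,"rx":0,"ry":0,"rz":0}
    - {"dx":0,"dy":0,"dz":0,"rx":0,"ry":0,"rz":0}
    - {"dx":0,"dy":0,"dz":0,"rx":0,"ry":0,"rz":0}
    - {"dx":0,"dy":0,"dz":0,"rx":0,"ry":0,"rz":0}
    - {"dx":0,"dy":0,"dz":0,"rx":0,"ry":0,"rz":0}
  fingers: 0.9

```text
time: 5.85
tcp_pos: [0.5674, -0.0025, 0.0531]
tool_rot: [0.0, 0.993, 0.119, 0.0]
ft_force: [-0.1, -0.1, -0.3]
grip_width: 0.882
```

```bash
python3 snap.py 5 wrist side;  python3 -c "
import cv2,numpy as np
b=cv2.imread('pics/side5.png')[150:300,250:430]
b=cv2.resize(b,(720,600))[:,:]
cv2.imwrite('pics/c7.png',b)"
```

```text
5.95 [ 0.5673 -0.0024  0.0529] [1.000e-04 9.929e-01 1.191e-01 2.000e-04] [-0.139  0.627  1.627 -0.     0.887  1.193] [ 0.42 -0.66 -1.1 ] 0.8982350232284823
```

View pics/wrist5.png

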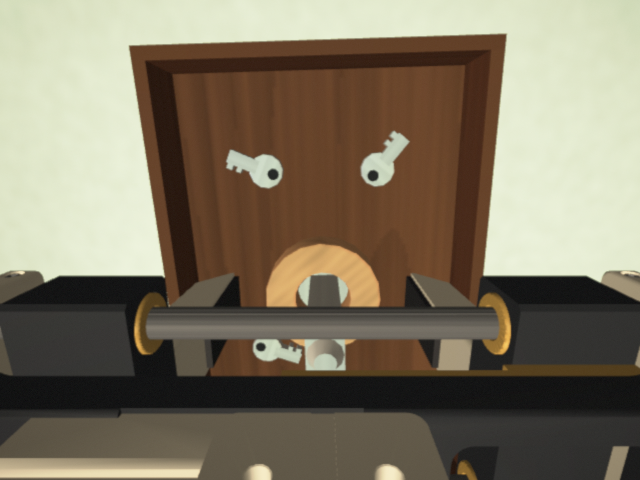

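View pics/c7.png

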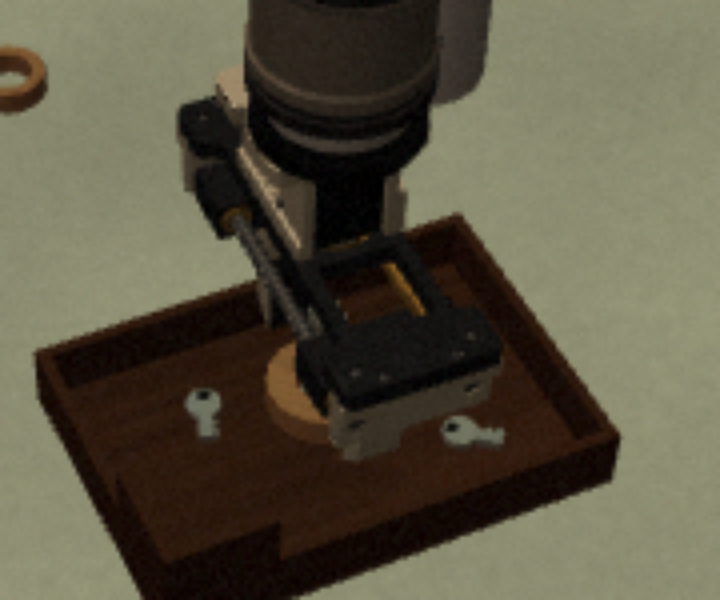

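Request:
drive_tool:
  commands:
    - {"dx":0,"dy":0,"dz":-2,"rx":0,"ry":0,"rz":0}
    - {"dx":0,"dy":0,"dz":-5,"rx":0,"ry":0,"rz":0}
    - {"dx":0,"dy":0,"dz":-8.5,"rx":0,"ry":0,"rz":0}
    - {"dx":-1,"dy":-1.5,"dz":-11,"rx":0,"ry":0,"rz":0}
    - {"dx":-2,"dy":-5,"dz":-11,"rx":0,"ry":0,"rz":0}
    - {"dx":-3.5,"dy":-8.5,"dz":-11,"rx":0,"ry":0,"rz":0}
    - {"dx":-5,"dy":-12,"dz":-11,"rx":0,"ry":0,"rz":0}
    - {"dx":-6.5,"dy":-15.5,"dz":-11,"rx":0,"ry":0,"rz":0}
    - {"dx":-8,"dy":-19,"dz":-11,"rx":0,"ry":0,"rz":0}
    - {"dx":-9,"dy":-22.5,"dz":-10,"rx":0,"ry":0,"rz":0}
    - {"dx":-10,"dy":-26,"dz":-8,"rx":0,"ry":0,"rz":0}
    - {"dx":-10,"dy":-28.9,"dz":-6,"rx":0,"ry":0,"rz":0}
    - {"dx":-10,"dy":-28.9,"dz":-5,"rx":0,"ry":0,"rz":0}
    - {"dx":-10,"dy":-28.9,"dz":-5,"rx":0,"ry":0,"rz":0}
    - {"dx":-10,"dy":-28.9,"dz":-5,"rx":0,"ry":0,"rz":0}

```text
time: 7.2
tcp_pos: [0.4014, 0.2547, 0.1025]
tool_rot: [0.0, 0.993, 0.12, -0.0]
ft_force: [0.0, 0.1, 0.5]
grip_width: 0.898
```

```bash
python3 snap.py 6 wrist side;  python3 - <<'E'
import pickle
from h import *
d=pickle.load(open("d6.pkl","rb"));s=d["wrist"];tcp=d["st"]["tcp_pos"];q=d["st"]["tool_rot"]
a=2*np.arctan2(q[2],q[1]);X=np.array([np.cos(a),np.sin(a)]);Y=np.array([np.sin(a),-np.cos(a)])
for o in ring(s,323,190,.014,80):
  r=o[2][:2]-tcp[:2]; print(o,r@X*1e3,r@Y*1e3)
import cv2
b=cv2.imread('pics/side6.png')[150:300,250:430]
b=cv2.resize(b,(720,600))[:,:]
cv2.imwrite('pics/c8.png',b)
E
```

```text
7.3 [0.4025 0.2543 0.1034] [-1.000e-04  9.929e-01  1.186e-01  7.000e-04] [ 0.402  0.42   1.841 -0.     0.879  1.736] [-0.17  0.24 -0.01] 0.899561089003075
(np.False_, array([316.7, 189.3]), array([0.441 , 0.2685, 0.014 ])) 40.7634037316773 -4.719292283081266
(np.True_, array([316.7, 188.7]), array([0.4413, 0.2686, 0.014 ])) 41.07851791223659 -4.745807433664612
```

View pics/wrist6.png

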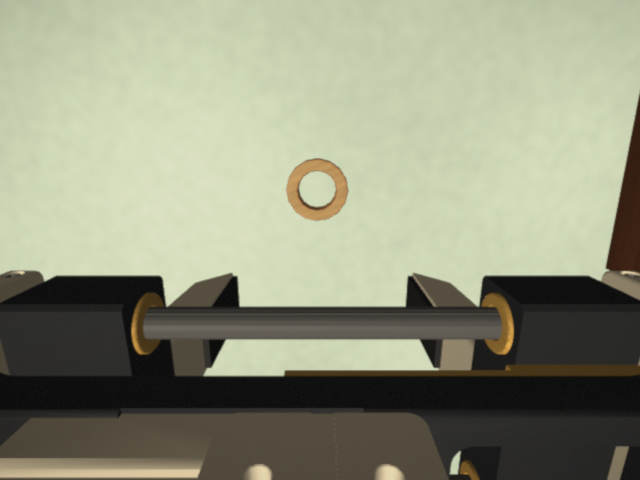

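View pics/c8.png

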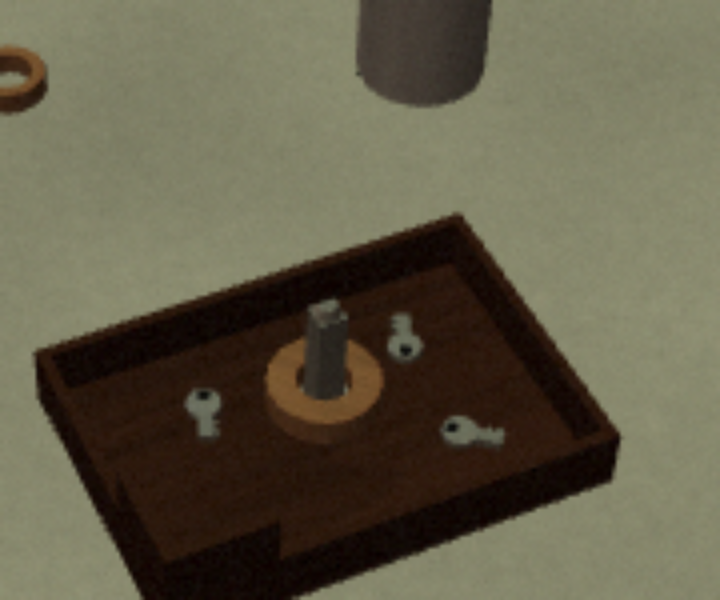

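Request:
drive_tool:
  commands:
    - {"dx":1.5,"dy":-0.3,"dz":1.5,"rx":0,"ry":0,"rz":0}
    - {"dx":3.5,"dy":-0.45,"dz":4,"rx":0,"ry":0,"rz":0}
    - {"dx":4.1,"dy":-0.45,"dz":6.5,"rx":0,"ry":0,"rz":0}
    - {"dx":4.1,"dy":-0.45,"dz":8.5,"rx":0,"ry":0,"rz":0}
    - {"dx":4.1,"dy":-0.45,"dz":8.5,"rx":0,"ry":0,"rz":0}
    - {"dx":4.1,"dy":-0.45,"dz":8.5,"rx":0,"ry":0,"rz":0}
    - {"dx":4.1,"dy":-0.45,"dz":8.5,"rx":0,"ry":0,"rz":0}

```text
time: 7.88
tcp_pos: [0.4411, 0.2685, 0.019]
tool_rot: [-0.0, 0.993, 0.119, 0.001]
ft_force: [0.1, -0.4, 0.5]
grip_width: 0.902
```

Request:
drive_tool:
  commands:
    - {"dx":0,"dy":0,"dz":0,"rx":0,"ry":0,"rz":0}
    - {"dx":0,"dy":0,"dz":0,"rx":0,"ry":0,"rz":0}
    - {"dx":0,"dy":0,"dz":0,"rx":0,"ry":0,"rz":0}
    - {"dx":0,"dy":0,"dz":0,"rx":0,"ry":0,"rz":0}
    - {"dx":0,"dy":0,"dz":0,"rx":0,"ry":0,"rz":0}
    - {"dx":0,"dy":0,"dz":0,"rx":0,"ry":0,"rz":0}
    - {"dx":0,"dy":0,"dz":0,"rx":0,"ry":0,"rz":0}
    - {"dx":0,"dy":0,"dz":0,"rx":0,"ry":0,"rz":0}
  fingers: 0.25

```text
time: 8.55
tcp_pos: [0.4404, 0.2688, 0.0177]
tool_rot: [0.0, 0.993, 0.119, -0.0]
ft_force: [-1.0, -0.2, 1.8]
grip_width: 0.443
```

Request:
drive_tool:
  commands:
    - {"dx":0,"dy":0,"dz":-2,"rx":0,"ry":0,"rz":0}
    - {"dx":0,"dy":0,"dz":-5,"rx":0,"ry":0,"rz":0}
    - {"dx":0,"dy":0,"dz":-8.5,"rx":0,"ry":0,"rz":0}
    - {"dx":0.3,"dy":2,"dz":-12,"rx":0,"ry":0,"rz":0}
    - {"dx":1,"dy":5,"dz":-13,"rx":0,"ry":0,"rz":0}
    - {"dx":1.6,"dy":8.5,"dz":-13,"rx":0,"ry":0,"rz":0}
    - {"dx":2.3,"dy":12,"dz":-13,"rx":0,"ry":0,"rz":0}
    - {"dx":3,"dy":15.5,"dz":-13,"rx":0,"ry":0,"rz":0}
    - {"dx":3.7,"dy":19,"dz":-13,"rx":0,"ry":0,"rz":0}
    - {"dx":4.4,"dy":22.5,"dz":-13,"rx":0,"ry":0,"rz":0}
    - {"dx":5.1,"dy":26,"dz":-13,"rx":0,"ry":0,"rz":0}
    - {"dx":5.7,"dy":28.5,"dz":-12,"rx":0,"ry":0,"rz":0}
    - {"dx":5.7,"dy":29.4,"dz":-11,"rx":0,"ry":0,"rz":0}
    - {"dx":5.7,"dy":29.4,"dz":-10.5,"rx":0,"ry":0,"rz":0}
    - {"dx":5.7,"dy":29.4,"dz":-10.5,"rx":0,"ry":0,"rz":0}
    - {"dx":5.7,"dy":29.4,"dz":-10.5,"rx":0,"ry":0,"rz":0}

```text
time: 9.88
tcp_pos: [0.5644, -0.002, 0.1222]
tool_rot: [-0.0, 0.993, 0.12, -0.001]
ft_force: [0.1, 1.4, -0.0]
grip_width: 0.442
```

```bash
python3 snap.py 7 wrist;  python3 - <<'E'
import cv2
a=cv2.imread('pics/wrist7.png')[230:380,200:440];cv2.imwrite('pics/c9.png',cv2.resize(a,None,fx=3,fy=3,interpolation=2))
E
```

```text
9.93 [ 0.5648 -0.0019  0.1228] [-2.000e-04  9.928e-01  1.199e-01 -3.000e-04] [-0.139  0.531  1.572  0.     1.04   1.191] [0.06 0.24 0.16] 0.4399524075485906
```

View pics/c9.png

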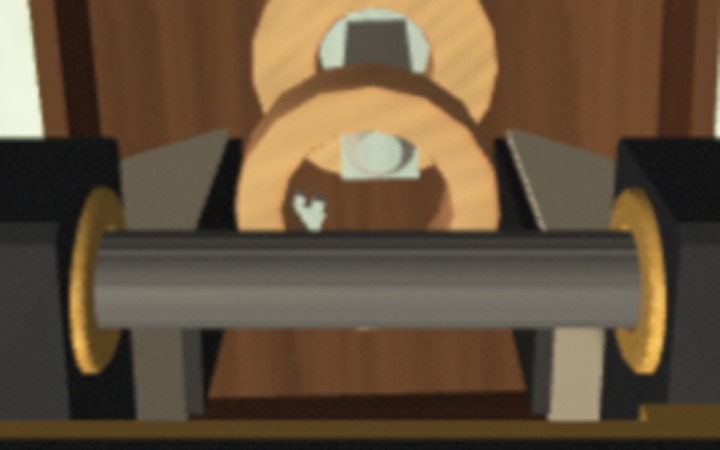

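```bash
python3 - <<'E'
import pickle
from h import *
d=pickle.load(open("d7.pkl","rb"));s=d["wrist"];tcp=d["st"]["tcp_pos"];q=d["st"]["tool_rot"]
a=2*np.arctan2(q[2],q[1]);X=np.array([np.cos(a),np.sin(a)]);Y=np.array([np.sin(a),-np.cos(a)])
h=tcp[2]-.004
for n,u,v,h in [("tip",326,280.7,.095),("sq bottom edge z.09",326.6,230+179/3,.09),("far",322.7,259,h),("near",322.7,340,h),("l",200+238/3,300,h),("r",200+498/3,300,h)]:
    p=plane(s,u,v,h);r=p[:2]-tcp[:2];print(n,p.round(4),(r@X*1e3).round(1),(r@Y*1e3).round(1))
E
```

```text
tip [ 0.5657 -0.0033  0.095 ] 0.5 1.6
sq bottom edge z.09 [ 0.5588 -0.0054  0.09  ] -6.7 2.0
far [0.5844 0.003  0.1188] 20.2 -0.1
near [ 0.5452 -0.0066  0.1188] -20.1 -0.1
l [0.5605 0.0177 0.1188] 0.5 -20.0
r [ 0.57   -0.0209  0.1188] 0.5 19.7
```

Request:
drive_tool:
  commands:
    - {"dx":0.1,"dy":0.17,"dz":0.3,"rx":0,"ry":0,"rz":0}
    - {"dx":0.1,"dy":0.17,"dz":1,"rx":0,"ry":0,"rz":0}
    - {"dx":0.1,"dy":0.17,"dz":2.5,"rx":0,"ry":0,"rz":0}
    - {"dx":0.1,"dy":0.17,"dz":4,"rx":0,"ry":0,"rz":0}
    - {"dx":0.1,"dy":0.17,"dz":5.3,"rx":0,"ry":0,"rz":0}
    - {"dx":0.1,"dy":0.17,"dz":5.7,"rx":0,"ry":0,"rz":0}
    - {"dx":0.1,"dy":0.17,"dz":5.7,"rx":0,"ry":0,"rz":0}
    - {"dx":0.1,"dy":0.17,"dz":5.7,"rx":0,"ry":0,"rz":0}

```text
time: 10.6
tcp_pos: [0.5669, -0.0045, 0.0659]
tool_rot: [0.0, 0.993, 0.119, 0.0]
ft_force: [-0.4, -0.8, -0.2]
grip_width: 0.441
```

Request:
drive_tool:
  commands:
    - {"dx":0,"dy":0,"dz":0,"rx":0,"ry":0,"rz":0}
    - {"dx":0,"dy":0,"dz":0,"rx":0,"ry":0,"rz":0}
    - {"dx":0,"dy":0,"dz":0,"rx":0,"ry":0,"rz":0}
    - {"dx":0,"dy":0,"dz":0,"rx":0,"ry":0,"rz":0}
    - {"dx":0,"dy":0,"dz":0,"rx":0,"ry":0,"rz":0}
  fingers: 0.75

```text
time: 11.02
tcp_pos: [0.5669, -0.0048, 0.0661]
tool_rot: [0.0, 0.993, 0.119, 0.0]
ft_force: [0.0, -0.5, -0.0]
grip_width: 0.733
```

```bash
python3 snap.py 8 wrist side;  python3 - <<'E'
import cv2
a=cv2.imread('pics/wrist8.png')[210:380,200:440];cv2.imwrite('pics/c10.png',cv2.resize(a,None,fx=3,fy=3,interpolation=2))
b=cv2.imread('pics/side8.png')[150:300,250:430]
cv2.imwrite('pics/c11.png',cv2.resize(b,(720,600)))
E
```

```text
11.12 [ 0.5668 -0.0048  0.0659] [1.000e-04 9.929e-01 1.191e-01 1.000e-04] [-0.144  0.608  1.619 -0.     0.914  1.188] [-0.19 -0.23  0.4 ] 0.7481900159830452
```

View pics/c10.png

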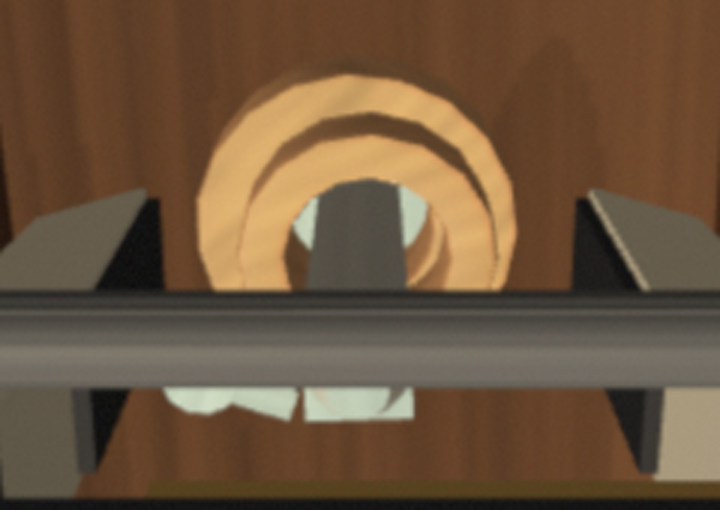

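View pics/c11.png

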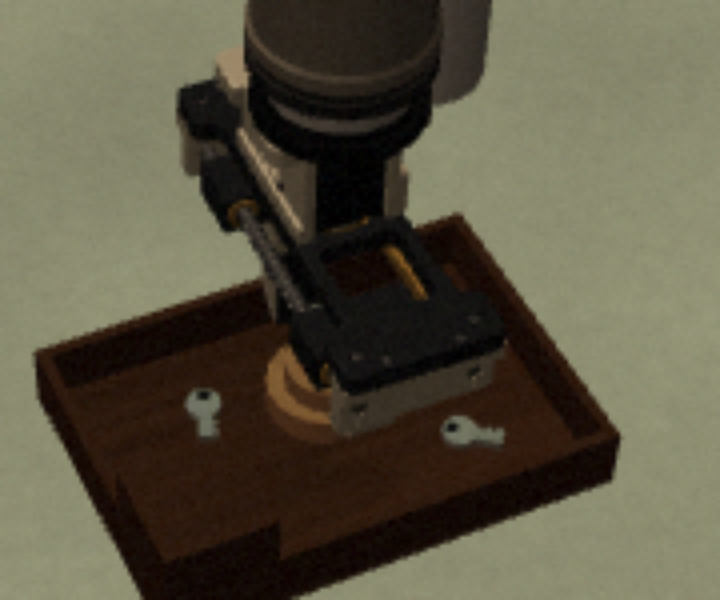

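Request:
drive_tool:
  commands:
    - {"dx":-0.1,"dy":-0.15,"dz":-0.5,"rx":0,"ry":0,"rz":-1}
    - {"dx":-0.1,"dy":-0.15,"dz":-0.9,"rx":0,"ry":0,"rz":-2}
    - {"dx":-0.1,"dy":-0.15,"dz":-0.9,"rx":0,"ry":0,"rz":-2}
    - {"dx":-0.1,"dy":-0.15,"dz":-0.9,"rx":0,"ry":0,"rz":-2}
    - {"dx":-0.1,"dy":-0.15,"dz":-0.9,"rx":0,"ry":0,"rz":-2}

```text
time: 11.53
tcp_pos: [0.5655, -0.0036, 0.0748]
tool_rot: [0.0, 0.991, 0.136, 0.0]
ft_force: [-0.0, -0.1, -0.4]
grip_width: 0.75
```

Request:
drive_tool:
  commands:
    - {"dx":0,"dy":0,"dz":0,"rx":0,"ry":0,"rz":0}
    - {"dx":0,"dy":0,"dz":0,"rx":0,"ry":0,"rz":0}
    - {"dx":0,"dy":0,"dz":0,"rx":0,"ry":0,"rz":0}
    - {"dx":0,"dy":0,"dz":0,"rx":0,"ry":0,"rz":0}
    - {"dx":0,"dy":0,"dz":0,"rx":0,"ry":0,"rz":0}
    - {"dx":0,"dy":0,"dz":0,"rx":0,"ry":0,"rz":0}
    - {"dx":0,"dy":0,"dz":0,"rx":0,"ry":0,"rz":0}
    - {"dx":0,"dy":0,"dz":0,"rx":0,"ry":0,"rz":0}
    - {"dx":0,"dy":0,"dz":0,"rx":0,"ry":0,"rz":0}
    - {"dx":0,"dy":0,"dz":0,"rx":0,"ry":0,"rz":0}
    - {"dx":0,"dy":0,"dz":0,"rx":0,"ry":0,"rz":0}
    - {"dx":0,"dy":0,"dz":0,"rx":0,"ry":0,"rz":0}
  fingers: 0
  grip_force: 55

```text
time: 12.53
tcp_pos: [0.5654, -0.0036, 0.0747]
tool_rot: [0.0, 0.991, 0.136, -0.0]
ft_force: [0.4, -0.2, -0.1]
grip_width: 0.149
```

```bash
python3 snap.py 9 wrist side;  python3 - <<'E'
import cv2
b=cv2.imread('pics/side9.png')[150:330,230:446]
cv2.imwrite('pics/c12.png',cv2.resize(b,(720,600)))
E
```

```text
12.63 [ 0.5655 -0.0036  0.0747] [1.000e-04 9.907e-01 1.364e-01 0.000e+00] [-0.142  0.594  1.616 -0.     0.932  1.155] [ 0.26 -0.79  0.07] 0.14794276164041814
```

View pics/c12.png

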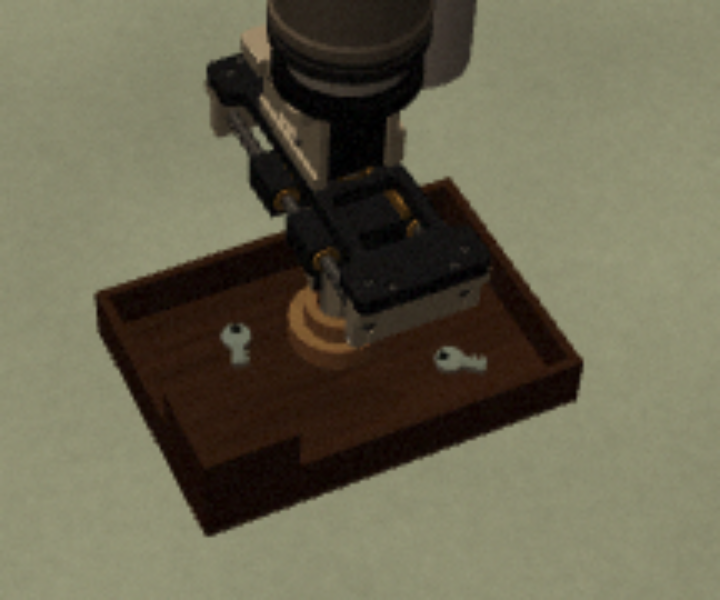

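View pics/wrist9.png

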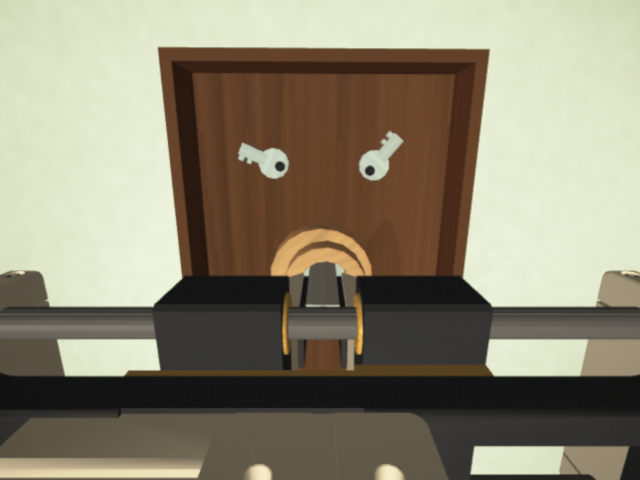

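Request:
drive_tool:
  commands:
    - {"dx":0,"dy":0,"dz":-0.3,"rx":0,"ry":0,"rz":0}
    - {"dx":0,"dy":0,"dz":-1,"rx":0,"ry":0,"rz":0}
    - {"dx":0,"dy":0,"dz":-2,"rx":0,"ry":0,"rz":0}
    - {"dx":0,"dy":0,"dz":-3.5,"rx":0,"ry":0,"rz":0}
    - {"dx":0,"dy":0,"dz":-5,"rx":0,"ry":0,"rz":0}
    - {"dx":0,"dy":0,"dz":-7,"rx":0,"ry":0,"rz":0}
    - {"dx":0,"dy":0,"dz":-9,"rx":0,"ry":0,"rz":0}
    - {"dx":0,"dy":0,"dz":-11,"rx":0,"ry":0,"rz":0}
    - {"dx":0,"dy":0,"dz":-13,"rx":0,"ry":0,"rz":0}
    - {"dx":0,"dy":0,"dz":-14.5,"rx":0,"ry":0,"rz":0}
    - {"dx":0,"dy":0,"dz":-15.5,"rx":0,"ry":0,"rz":0}
    - {"dx":0,"dy":0,"dz":-16,"rx":0,"ry":0,"rz":0}
    - {"dx":0,"dy":0,"dz":-16,"rx":0,"ry":0,"rz":0}
    - {"dx":0,"dy":0,"dz":-16,"rx":0,"ry":0,"rz":0}

```text
time: 13.8
tcp_pos: [0.565, -0.0035, 0.2341]
tool_rot: [-0.0, 0.991, 0.136, -0.001]
ft_force: [0.4, -0.4, -6.4]
grip_width: 0.146
```

```bash
python3 snap.py 10 wrist side
```

```text
13.9 [ 0.5648 -0.0035  0.2334] [-3.000e-04  9.907e-01  1.364e-01 -1.200e-03] [-0.142  0.422  1.422 -0.     1.3    1.155] [ 0.01  0.13 -6.99] 0.15031665771360642
```

View pics/wrist10.png

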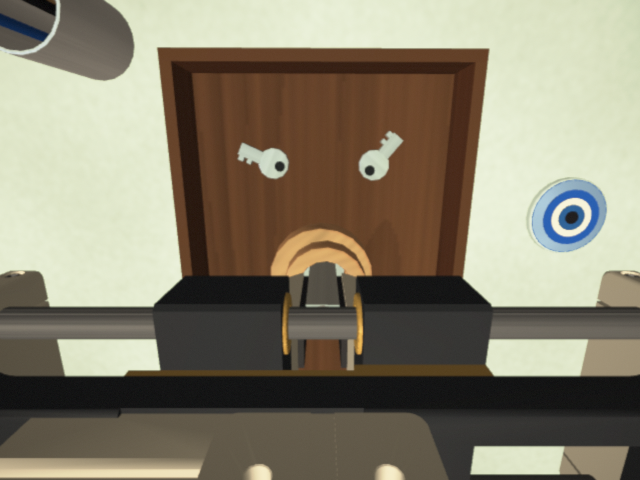

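View pics/side10.png

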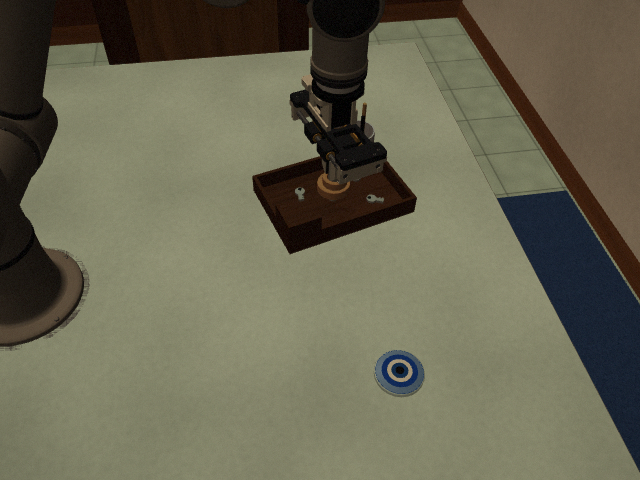

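Request:
drive_tool:
  commands:
    - {"dx":0,"dy":0,"dz":0,"rx":1,"ry":1,"rz":0}
    - {"dx":0,"dy":0,"dz":0,"rx":3,"ry":3,"rz":0}
    - {"dx":0,"dy":0,"dz":0,"rx":5,"ry":5,"rz":0}
    - {"dx":0,"dy":0,"dz":0,"rx":7,"ry":7,"rz":0}
    - {"dx":0,"dy":0,"dz":0,"rx":9,"ry":9,"rz":0}
    - {"dx":0,"dy":0,"dz":0,"rx":11,"ry":11,"rz":0}
    - {"dx":0,"dy":0,"dz":0,"rx":13,"ry":13,"rz":0}
    - {"dx":0,"dy":0,"dz":0,"rx":15,"ry":15,"rz":0}
    - {"dx":0,"dy":0,"dz":0,"rx":17,"ry":17,"rz":0}
    - {"dx":0,"dy":0,"dz":0,"rx":19,"ry":19,"rz":0}
    - {"dx":0,"dy":0,"dz":0,"rx":21,"ry":21,"rz":0}
    - {"dx":0,"dy":0,"dz":0,"rx":22.5,"ry":22.5,"rz":0}
    - {"dx":0,"dy":0,"dz":0,"rx":23.5,"ry":23.5,"rz":0}
    - {"dx":0,"dy":0,"dz":0,"rx":23.5,"ry":23.5,"rz":0}
    - {"dx":0,"dy":0,"dz":0,"rx":23.5,"ry":23.5,"rz":0}
    - {"dx":0,"dy":0,"dz":0,"rx":23.5,"ry":23.5,"rz":0}
    - {"dx":0,"dy":0,"dz":0,"rx":23.5,"ry":23.5,"rz":0}
    - {"dx":0,"dy":0,"dz":0,"rx":23.5,"ry":23.5,"rz":0}
    - {"dx":0,"dy":0,"dz":0,"rx":23.5,"ry":23.5,"rz":0}
    - {"dx":0,"dy":0,"dz":0,"rx":23.5,"ry":23.5,"rz":0}

```text
time: 15.57
tcp_pos: [0.5654, -0.0034, 0.2348]
tool_rot: [-0.228, 0.949, 0.131, 0.173]
ft_force: [-0.5, -0.5, -7.3]
grip_width: 0.149
```

```bash
python3 snap.py 11 wrist side scene; python3 - <<'E'
import cv2
b=cv2.imread('pics/side11.png')[130:310,220:436]
cv2.imwrite('pics/c13.png',cv2.resize(b,(720,600),interpolation=2))
b=cv2.imread('pics/scene11.png')[150:330,220:436]
cv2.imwrite('pics/c14.png',cv2.resize(b,(720,600),interpolation=2))
E
```

```text
15.72 [ 0.5654 -0.0035  0.2347] [-0.2278  0.9493  0.1308  0.1727] [-0.45   0.361  1.66   0.638  1.165  0.574] [-0.92 -0.12 -7.23] 0.14649479836130558
```

View pics/c13.png

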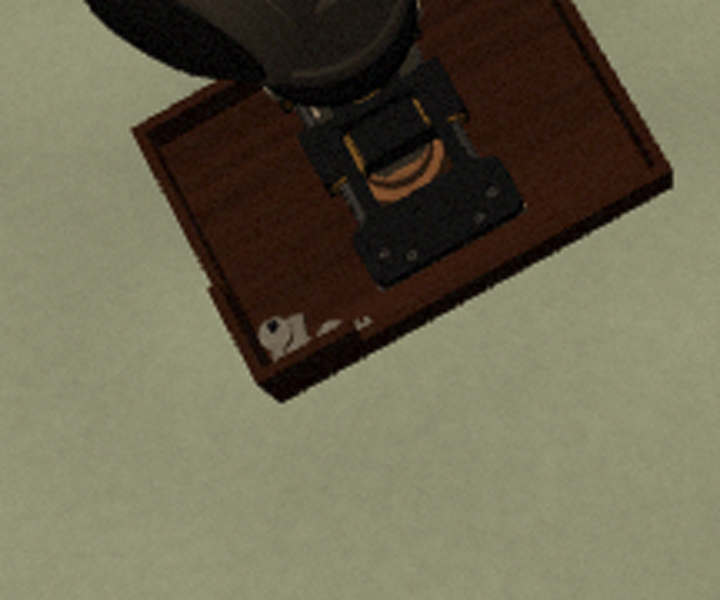

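View pics/scene11.png

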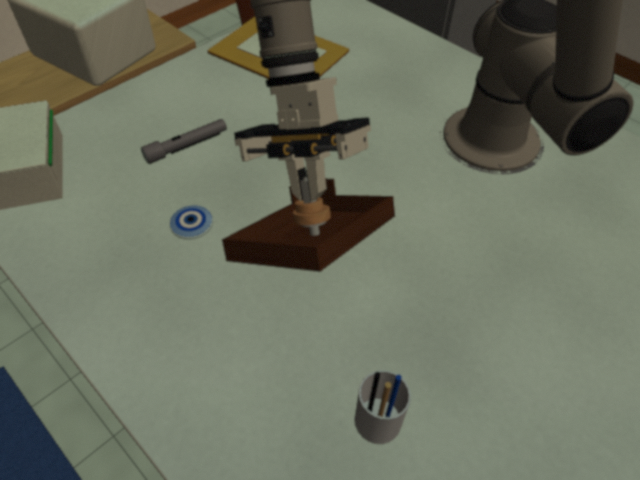

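View pics/wrist11.png

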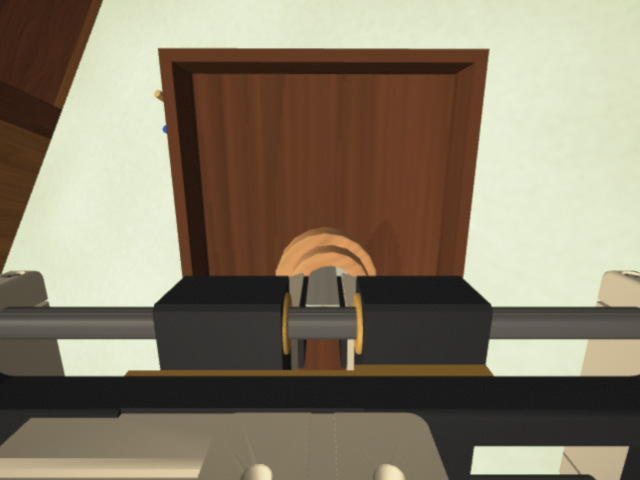

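```bash
python3 - <<'E'
import pickle
from h import *
from scipy.spatial.transform import Rotation as R
d=pickle.load(open("d11.pkl","rb"));st=d["st"];q=st["tool_rot"]
M=R.from_quat([q[1],q[2],q[3],q[0]]).as_matrix()
o=st["tcp_pos"]+.0745*M[:,2];A=np.c_[M[:,0],-M[:,1],-M[:,2]]
print("tilt",np.degrees(np.arccos(A[2,2])),"corner z",(o+A@[-.115,-.08,0]))
s=d["side"]
print("corner proj crop",[(np.array(proj(s,o+A@np.array(p)))-[220,130])*3.333 for p in([-.115,-.08,0],[-.115,-.08,.062],[.115,-.08,.034],[-.115,.08,.034])])
K=s["intrinsics"];T=s["T"]
for u,v in [(272,335),(330,325),(362,322),(290,350)]:
    uu,vv=u/3.333+220,v/3.333+130
    r=T[:3,:3]@np.array([(uu-K[0,2])/K[0,0],-(vv-K[1,2])/K[1,1],-1]);c=T[:3,3]
    n=A[:,2];t=n@(o+.011*n-c)/(n@r);print((u,v),(A.T@(c+t*r-o)).round(4))
b=cv2.imread('pics/side11.png')[210:250,280:345]
cv2.imwrite('pics/c15.png',cv2.resize(b,None,fx=11,fy=11,interpolation=2))
E
```

```text
tilt 33.225381759861165 corner z [ 0.50738897 -0.05635593  0.09684434]
corner proj crop [array([274.54010852, 404.28222381]), array([249.63951518, 385.61381649]), array([664.82269012, 169.33041748]), array([122.65461702, 130.32629951])]
(272, 335) [-0.0982 -0.0497  0.011 ]
(330, 325) [-0.0693 -0.0602  0.011 ]
(362, 322) [-0.054 -0.067  0.011]
(290, 350) [-0.0936 -0.0614  0.011 ]
```

View pics/c15.png

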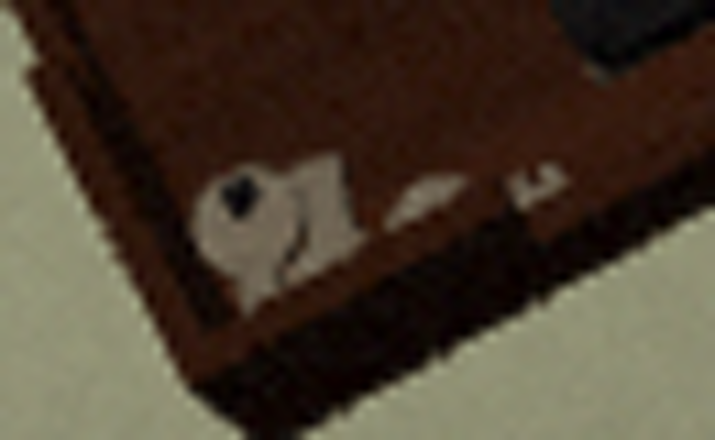

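Request:
drive_tool:
  commands:
    - {"dx":0,"dy":0,"dz":0,"rx":0,"ry":0,"rz":0}
    - {"dx":0,"dy":0,"dz":0,"rx":0,"ry":0,"rz":0}
    - {"dx":0,"dy":0,"dz":0,"rx":0,"ry":0,"rz":0}
    - {"dx":0,"dy":0,"dz":0,"rx":0,"ry":0,"rz":0}
    - {"dx":0,"dy":0,"dz":0,"rx":0,"ry":0,"rz":0}
    - {"dx":0,"dy":0,"dz":0,"rx":0,"ry":0,"rz":0}
    - {"dx":0,"dy":0,"dz":0,"rx":0,"ry":0,"rz":0}
    - {"dx":0,"dy":0,"dz":0,"rx":0,"ry":0,"rz":0}

```text
time: 16.38
tcp_pos: [0.5654, -0.0036, 0.2347]
tool_rot: [-0.228, 0.949, 0.131, 0.173]
ft_force: [0.1, -0.3, -7.1]
grip_width: 0.152
```

```bash
python3 snap.py 12 wrist side scene; python3 - <<'E'
import cv2,numpy as np
for n,sl in (("side",np.s_[120:270,200:440]),("wrist",np.s_[0:480,0:640])):
    a=cv2.imread(f'pics/{n}11.png')[sl].astype(int);b=cv2.imread(f'pics/{n}12.png')[sl].astype(int);print(n,np.abs(a-b).max(),(np.abs(a-b).max(2)>25).sum())
b=cv2.imread('pics/scene12.png')[140:280,200:410]
cv2.imwrite('pics/c16.png',cv2.resize(b,(780,520),interpolation=2))
E
```

```text
16.53 [ 0.5654 -0.0036  0.2347] [-0.2278  0.9493  0.1307  0.1728] [-0.45   0.361  1.66   0.638  1.165  0.574] [ 0.23  0.09 -6.64] 0.14669680774724445
side 72 109
wrist 35 21
```

View pics/c16.png

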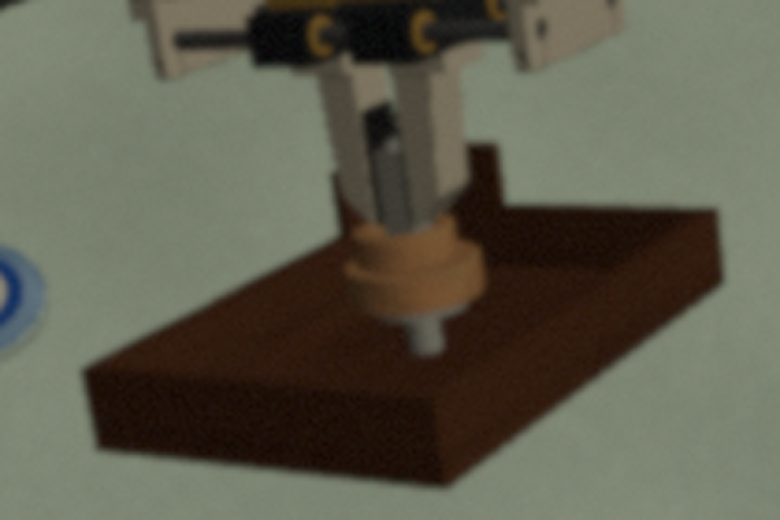

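```bash
python3 - <<'E'
import cv2,numpy as np
a=cv2.imread('pics/side11.png').astype(int);b=cv2.imread('pics/side12.png').astype(int)
y,x=np.nonzero(np.abs(a-b).max(2)[120:270,200:440]>25);print(x.min()+200,x.max()+200,y.min()+120,y.max()+120)
c=cv2.imread('pics/side12.png')[210:250,280:345]
cv2.imwrite('pics/c17.png',cv2.resize(c,None,fx=11,fy=11,interpolation=2))
E
```

```text
239 419 122 249
```

View pics/c17.png

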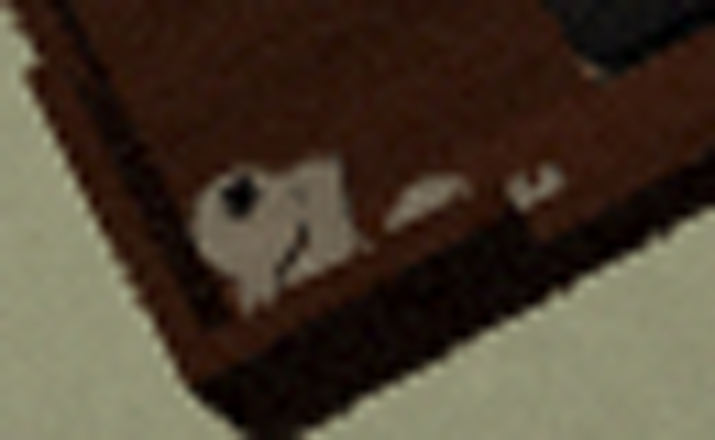

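Nothing has moved between the two pictures: the keys are in the corner, the rolls are home and the tray is held clear. I'm handing in.

```bash
python3 -c "
from plant import workorder; print(workorder.hand_in())"
```

```text
the job is handed in; nothing more can be done
None
```

I threaded the large roll onto the post, then the small one on top. I then lifted the tray by its post with a 55 N grip, tilted it about 33° towards the raised corner, and handed in at about 16.5 s of the 69 s allowed.

**Last checks before handing in:**
- **Rolls:** both sit stacked on the disc in the scene and wrist views.
- **Keys:** all three lie against the raised corner. I estimate the farthest key's origin at about 50 mm from it.
- **Tray:** the raised corner is about 97 mm above the console. The tray showed no slip in the grip, and two pictures 0.8 s apart showed no visible movement.
- **Pen cup and nazar:** I saw no contact with either during the moves.

**Disagreements:** the scene and side cameras differed by about 10 mm in y, well beyond the stated 2 mm, so I placed everything using close wrist-camera views. The side view put the tray corners about 6 mm from where the arm pose predicts, so the key positions are good to about that.

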